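# Tamp the filter pellets level

### The arm

A 6-joint arm with a two-finger parallel gripper is mounted at the origin on the work surface. World frame = base frame: x ahead of the robot, y to its left, z up, the work surface at z = 0. Lengths are in mm, angles in rad, forces in N, time in s.
With the tool pointing down it reaches from about 350 to 775 mm from the base axis. Payload 7.3 kg.
Tool frame: the origin (TCP) lies between the finger pads; the fingertips stand 8 mm ahead of it and the grasp point (between the pads) lies 11 mm behind it; y points along the fingers, z is the direction in which the jaws open and shut, and the axes are right-handed (so a half turn about y gives the same grasp; the last joint's range is limited). The gripper opens to 92 mm and grips with 3 to 60 N. Pads are 19 mm wide; open, the fingers measure 130 mm over their backs; the gripper's body (75 mm by 190 mm) begins 47 mm behind the grasp point.
Start: joints at [1.141, 0.342, 1.524, -0, 1.275, -0.146], TCP at [146.987, 504.023, 234.741] pointing down, gripper open.
Joint ranges: [-2.53, 2.53], [-0.77, 2.02], [0.04, 2.7], [-1, 4.14], [0.28, 2.66], [-3.11, 3.11]. Speed limits (rad/s): [2.57, 2.57, 3.14, 3.14, 3.14, 3.14].

### API

Orientations are given as [roll, pitch, yaw] about the fixed x, y, z axes, in that order (R = Rz(yaw) Ry(pitch) Rx(roll)).
In Python, from plant import bot, vision, job gives the robot as it stands. The module is installed in compiled form; this text tells all that it offers.
- The arm moves only by the tool arm_command, never from a script. Its argument "deltas" is a list of rows, each a list of 4 numbers: the shift along the tool's x, y, z in m, then the turn about the tool's y in degrees. In form: [[x, y, z, twist], ...]. A call has 1 to 5 rows; each row shifts and turns the commanded pose from where the row before left it, along the tool's axes as they then stand; what a row does not reach is not made up. A row lasts 1/10 s, in which the tool goes at most 50 mm and 8.59 degrees, less where a joint would pass 70% of its speed; a pose out of reach is approached as far as the arm can. A call is refused whole if a number of a shift passes 0.05 or a number of a turn 8.59, either way. A call with a gripper value outside its range is refused whole. "claw" is the closure in counts, from 0 (fully open) to 255 (shut), set as the call begins (left out, the last holds). The fingers move at their own pace and stop on an object; the grip force is fixed at half the most. Time passes only in rows, so rows that do not move let the fingers close. It gives the time, the measured TCP pose, the force and the opening at its end, in the units of the state.
- bot.get_obs(): the state, without advancing time (a new reading comes with each control period).
- vision.capture(name): name is "side" or "top"; returns a dict with "img" (480x640x3 uint8, red, green, blue), "camera_matrix" (3x3 intrinsics, pixels), "dist_coeffs" ([k1, k2, p1, p2, k3] as OpenCV has them; the pictures are not rectified), "world_to_cam" (4x4, takes a point from world to camera coordinates). Camera axes: x right, y down, z forward; pixel columns grow to the right and rows downward; lengths in mm; the calibration is good to about 2 mm. A picture is of the moment at which its call begins. There is no depth.
- job.close_job(): hands the job in, once; it reports no verdict.
Trained networks look in a picture, given as the dict that the camera call returned (one of the last four; its "shot" number tells which), for a name from the list of things; names that differ only in an ending like _2 or _b are one class to them, and where a whole thing is asked for, a point or a joint stands for the part that bears it (a point fixed in the world has none). Each returns a list of dicts, best first, with "confidence" (0 to 1); they miss things now and then, are a little off and sometimes report something else, mostly with a low value. They report only what shows in the picture. A call takes as long as a camera call.
- vision.find_in(picture, name): "xyz" ([x, y, z] in mm, in the coordinates of the camera as it stood for that picture, good to about 4 mm: the middle of the surface that is visible of it).
- vision.regions_of(picture, name): "mask" (480x640 bool, what is visible of it).
The state is a dict: "time": time; "joint_positions": joint angles; "dq": joint speeds; "tau": joint torques, N m; "tool_pos": TCP position; "tcp_rot": TCP orientation; "contact_force": force on the tool from outside, world axes, zero at the start; "moment": the same for the moment, N m; "grip_width": finger opening in mm.
Only numpy, scipy, OpenCV 4.12 (cv2) and the standard library are available. Lean on these libraries where they do the work, as an engineer would, in place of code of your own. Each camera call takes 0.05 s, during which the arm holds its last target. There are 200 camera calls.

### The job

Pick up the steel tamper and press the heaped ceramic pellets in the yellow bin down with it until all the pellets lie level in a single layer in both cells, touching the pellets with nothing but the tamper and keeping them all in the bin. Then stand the tamper upright on the green parking mat, wholly on it, and let go; leave the bottles, the vial and the marker where they are.

Things in the scene. Friction and masses are not known exactly. Their poses are not given: they have to be found in the camera images.
- bin: Yellow open-topped bin, fixed to the bench: outside 183 mm (its x) by 102 mm (its y), 60 mm high, walls and floor 5 mm thick (inner floor 5 mm above the bench). A 5 mm divider across its middle, as high as the walls, parts it into two equal cells, each 84 x 92 mm inside, with four pellets in each. Origin at the centre of its underside, z up.
- tamper_grip (a point): Centre of the tamper's blue square handle block (24 x 24 mm, spanning 75 to 125 mm above the tamper's underside; flats across the tamper's x and y), 100 mm above the underside. About 300 g: round flat steel foot 56 mm across, 10 mm thick, steel stem 14 mm across, block on top. It starts standing upright on the bench.
- tamper_foot (a point): Centre of the flat underside of the tamper's round steel foot, which does the tamping; z points up the stem to the handle.
- mat_top (a point): Centre of the top face of the square parking mat, green with a black rim, 120 x 120 mm, 4 mm high, fixed flat on the bench. z up.
- pellet0_center (a point): Centre of a terracotta-coloured glazed ceramic pellet: a ball 30 mm across with two flat ends (16 mm across), 31 mm high over the flats, 30 g. Lying level on the bin floor its centre is 20 to 21 mm above the bench. Starts standing on the floor of a cell, one of three close together in a triangle under a fourth.
- pellet1_center (a point): Centre of a terracotta-coloured glazed ceramic pellet: a ball 30 mm across with two flat ends (16 mm across), 31 mm high over the flats, 30 g. Lying level on the bin floor its centre is 20 to 21 mm above the bench. Starts standing on the floor of a cell, one of three close together in a triangle under a fourth.
- pellet2_center (a point): Centre of a terracotta-coloured glazed ceramic pellet: a ball 30 mm across with two flat ends (16 mm across), 31 mm high over the flats, 30 g. Lying level on the bin floor its centre is 20 to 21 mm above the bench. Starts standing on the floor of a cell, one of three close together in a triangle under a fourth.
- pellet3_center (a point): Centre of a terracotta-coloured glazed ceramic pellet: a ball 30 mm across with two flat ends (16 mm across), 31 mm high over the flats, 30 g. Lying level on the bin floor its centre is 20 to 21 mm above the bench. Starts standing on the floor of a cell, one of three close together in a triangle under a fourth.
- pellet4_center (a point): Centre of a terracotta-coloured glazed ceramic pellet: a ball 30 mm across with two flat ends (16 mm across), 31 mm high over the flats, 30 g. Lying level on the bin floor its centre is 20 to 21 mm above the bench. Starts standing on the floor of a cell, one of three close together in a triangle under a fourth.
- pellet5_center (a point): Centre of a terracotta-coloured glazed ceramic pellet: a ball 30 mm across with two flat ends (16 mm across), 31 mm high over the flats, 30 g. Lying level on the bin floor its centre is 20 to 21 mm above the bench. Starts standing on the floor of a cell, one of three close together in a triangle under a fourth.
- pellet6_center (a point): Centre of a terracotta-coloured glazed ceramic pellet: a ball 30 mm across with two flat ends (16 mm across), 31 mm high over the flats, 30 g. Lying level on the bin floor its centre is 20 to 21 mm above the bench. Starts heaped in the gap on top of the three others in its cell, 10 to 17 mm too high. Pressed from above (2 to 20 N) it wedges in and they slide apart, till the foot rests on their tops 36 mm above the bench.
- pellet7_center (a point): Centre of a terracotta-coloured glazed ceramic pellet: a ball 30 mm across with two flat ends (16 mm across), 31 mm high over the flats, 30 g. Lying level on the bin floor its centre is 20 to 21 mm above the bench. Starts heaped in the gap on top of the three others in its cell, 10 to 17 mm too high. Pressed from above (2 to 20 N) it wedges in and they slide apart, till the foot rests on their tops 36 mm above the bench.
- amber_bottle: Amber glass bottle with black cap, 64 mm across, 115 mm high, a bystander. Origin at the centre of its underside.
- small_bottle: Small amber bottle with black cap, 40 mm across, 70 mm high, a bystander. Origin at the centre of its underside.
- blue_cap_bottle: Clear bottle with blue cap, 72 mm across, 130 mm high, a bystander. Origin at the centre of its underside.
- vial: Small clear vial with white cap, 28 mm across, 45 mm high, a bystander. Origin at the centre of its underside.
- marker: Blue marker pen lying flat, 110 mm along its y, 14 mm thick, a bystander. Origin at the centre of its underside.

How it is judged (in metres and radians):
On the way, in this order (a step that is already met when the one before it is completed fails the run):
1. the tamper's foot, inside the bin, presses on a heaped pellet (x of tamper_foot in the frame of bin between -0.0865 and 0.0865 m and y of tamper_foot in the frame of bin between -0.046 and 0.046 m and (contact force between tamper and pellet6 above 0.3 N or contact force between tamper and pellet7 above 0.3 N)).
2. all eight pellets lie level in one layer in the bin (z of pellet0_center in the frame of bin between 0 and 0.025 m and z of pellet1_center in the frame of bin between 0 and 0.025 m and z of pellet2_center in the frame of bin between 0 and 0.025 m and z of pellet3_center in the frame of bin between 0 and 0.025 m and z of pellet4_center in the frame of bin between 0 and 0.025 m and z of pellet5_center in the frame of bin between 0 and 0.025 m and z of pellet6_center in the frame of bin between 0 and 0.025 m and z of pellet7_center in the frame of bin between 0 and 0.025 m and x of pellet0_center in the frame of bin between -0.0865 and 0.0865 m and y of pellet0_center in the frame of bin between -0.046 and 0.046 m and x of pellet1_center in the frame of bin between -0.0865 and 0.0865 m and y of pellet1_center in the frame of bin between -0.046 and 0.046 m and x of pellet2_center in the frame of bin between -0.0865 and 0.0865 m and y of pellet2_center in the frame of bin between -0.046 and 0.046 m and x of pellet3_center in the frame of bin between -0.0865 and 0.0865 m and y of pellet3_center in the frame of bin between -0.046 and 0.046 m and x of pellet4_center in the frame of bin between -0.0865 and 0.0865 m and y of pellet4_center in the frame of bin between -0.046 and 0.046 m and x of pellet5_center in the frame of bin between -0.0865 and 0.0865 m and y of pellet5_center in the frame of bin between -0.046 and 0.046 m and x of pellet6_center in the frame of bin between -0.0865 and 0.0865 m and y of pellet6_center in the frame of bin between -0.046 and 0.046 m and x of pellet7_center in the frame of bin between -0.0865 and 0.0865 m and y of pellet7_center in the frame of bin between -0.046 and 0.046 m), for 0.2 s.
At the end, for the whole second after the job is handed in: All eight pellets are inside the bin with centres less than 25 mm above its underside; the tamper stands upright (within 0.1 rad) at rest on the parking mat, its foot's centre within 34 mm of the mat's centre along each side and within 4 mm of the mat's top (all of step 2 and x of tamper_foot in the frame of mat_top between -0.034 and 0.034 m and y of tamper_foot in the frame of mat_top between -0.034 and 0.034 m and z of tamper_foot in the frame of mat_top between -0.004 and 0.004 m and angle between tamper_foot's own z axis and vertical below 0.1 rad and linear speed of tamper below 0.02 m/s); the robot touches nothing.
It fails at once if the gripper or arm touches a pellet (contact force between any of the fingers, the arm and pellet0 above 0.5 N or contact force between any of the fingers, the arm and pellet1 above 0.5 N or contact force between any of the fingers, the arm and pellet2 above 0.5 N or contact force between any of the fingers, the arm and pellet3 above 0.5 N or contact force between any of the fingers, the arm and pellet4 above 0.5 N or contact force between any of the fingers, the arm and pellet5 above 0.5 N or contact force between any of the fingers, the arm and pellet6 above 0.5 N or contact force between any of the fingers, the arm and pellet7 above 0.5 N).
It fails at once if a pellet leaves the bin (horizontal distance between any of pellet0_center, pellet1_center, pellet2_center, pellet3_center, pellet4_center, pellet5_center, pellet6_center, pellet7_center and bin above 0.11 m).
It fails at once if a bottle, the vial or the marker is shifted by more than 30 mm or knocked over (distance of any of amber_bottle, small_bottle, blue_cap_bottle, vial, marker from where it was at the start of the episode above 0.03 m or angle between any of amber_bottle, small_bottle, blue_cap_bottle, vial's own z axis and vertical above 0.5 rad).
It also fails if it takes over 58 s, if anything falls off the work surface, if the arm or the gripper's body presses on something with over 40 N, if the wrist force passes 120 N, or if a joint passes its speed limit or range.

## Working session

There is one attempt and no reset: what is moved stays moved. The work goes in short steps, Python scripts to look and compute and a tool call to move; the robot and the scene stay as the last step left them, time stands still between calls to the robot, and variables do not carry over. Pictures are saved under pics/ and viewed, about 8 in all and at most 12, crops included, and the job is handed in when it is done.

Besides the shell and the picture viewer there is one more tool, called as name(argument=value, ...) on one line, values as JSON. arm_command: Moves the arm, as the interface text tells. Its arguments: {"type":"object","properties":{"deltas":{"type":"array","items":{"type":"array","items":{"type":"number"}}},"claw":{"type":"number"}},"required":["deltas"]}

```bash
mkdir -p pics; cat > h.py <<'E'
from plant import bot, vision, job
import numpy as np, cv2
def snap(n,f=None):
    p=vision.capture(n)
    if f: cv2.imwrite('pics/'+f,p['img'][:,:,::-1])
    return p
def world(p,xyz):
    return (np.linalg.inv(np.array(p['world_to_cam']))@np.r_[xyz,1])[:3]
def ray(p,uv,z):
    T=np.array(p['world_to_cam']);R=T[:3,:3];c=-R.T@T[:3,3]
    n=cv2.undistortPoints(np.array([[uv]],float),np.array(p['camera_matrix']),np.array(p['dist_coeffs'])).ravel()
    d=R.T@np.r_[n,1]; return c+d*(z-c[2])/d[2]
def proj(p,X):
    T=np.array(p['world_to_cam'])
    return cv2.projectPoints(np.array(X,float).reshape(-1,3),cv2.Rodrigues(T[:3,:3])[0],T[:3,3],np.array(p['camera_matrix']),np.array(p['dist_coeffs']))[0].reshape(-1,2)
E
python3 - <<'E'
from h import *
np.set_printoptions(precision=1,suppress=True)
o=bot.get_obs();print({k:np.round(o[k],3) for k in('time','tool_pos','tcp_rot','contact_force','grip_width')})
for n in('top','side'):
    p=snap(n,n+'0.png')
    T=np.array(p['world_to_cam']);print(n,'cam',-T[:3,:3].T@T[:3,3])
    for k in('bin','tamper_grip','tamper_foot','mat_top','pellet6_center','amber_bottle','small_bottle','blue_cap_bottle','vial','marker'):
        print(k,[(round(d['confidence'],2),world(p,d['xyz'])) for d in vision.find_in(p,k)[:8 if k[0]=='p' else 2]])
E
```

```text
{'time': np.float64(0.0), 'tool_pos': array([146.8, 503.7, 234. ]), 'tcp_rot': array([-1.6,  0. , -0.3]), 'contact_force': array([ 0.4,  1. , -0.1]), 'grip_width': np.float64(91.958)}
top cam [ 444.8   16.5 1658.2]
bin [(0.75, array([555.9,  21.6,   2.5]))]
tamper_grip [(0.63, array([ 516.7, -322. ,   11.6])), (0.55, array([590.1,  29.5,  32.9]))]
tamper_foot [(0.61, array([ 514.1, -327.7,    9.1]))]
mat_top [(0.86, array([493.4, 345.2,   4.5])), (0.34, array([593. ,  31.7,  32.1]))]
pellet6_center []
amber_bottle [(0.87, array([779.8, 175.1,  82.7])), (0.33, array([553.4,  18.1,   2.3]))]
small_bottle [(0.52, array([ 731.5, -165.6,   48.2]))]
blue_cap_bottle [(0.81, array([641.9, 473.3,  95.4]))]
vial [(0.54, array([ 646.4, -377.2,   14.3])), (0.42, array([426.8, 185.3,  45.6]))]
marker [(0.72, array([ 647.8, -378.5,   12.2]))]
side cam [ 185.7 -535.6  920.4]
bin [(0.91, array([555.3,  20.3,  36. ]))]
tamper_grip [(0.87, array([ 512.2, -336.6,    8.2]))]
tamper_foot [(0.63, array([ 510.9, -337.3,    6.4]))]
mat_top [(0.88, array([493.9, 340.6,  11.4])), (0.43, array([573.6, -10.5,  38.2]))]
pellet6_center [(0.63, array([514.6,  26.7,  47.4])), (0.44, array([ 649.9, -380.3,   13.3]))]
amber_bottle [(0.6, array([778.2, 162.5,  72.1]))]
small_bottle [(0.83, array([ 730.5, -178.2,   46.5]))]
blue_cap_bottle [(0.55, array([639.2, 462.9,  72. ]))]
vial [(0.47, array([421.7, 177.5,  38.3]))]
marker [(0.58, array([ 651.9, -380.1,   16. ]))]
```

View pics/top0.png

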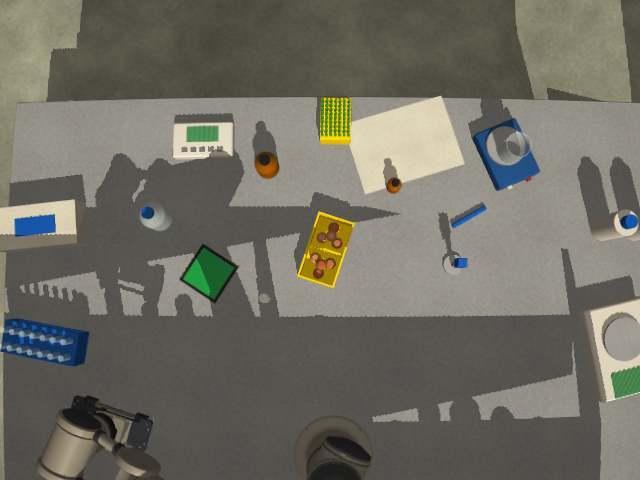

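View pics/side0.png

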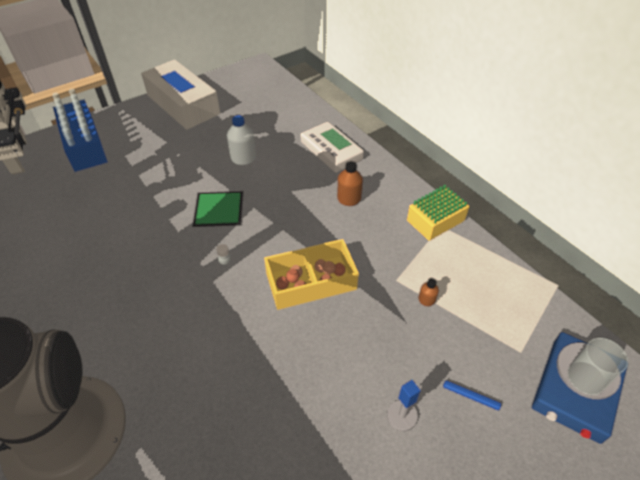

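Top view: tamper at about (455,264), bin at (326,250) with its heaps at (333,235) and (322,265), mat at (209,273). Side view: tamper at (405,405), bin at (310,273). Next I fit outlines for the exact poses.

```bash
cat > fit.py <<'E'
from h import *
from scipy.optimize import minimize
def box(hx,hy,z0,z1):
    return np.array([[sx*hx,sy*hy,z] for z in(z0,z1) for sx in(-1,1) for sy in(-1,1)],float)
def hsvmask(p,lo,hi,c,r):
    m=cv2.inRange(cv2.cvtColor(p['img'],cv2.COLOR_RGB2HSV),np.array(lo),np.array(hi))
    w=np.zeros_like(m);cv2.circle(w,tuple(int(v) for v in c),r,255,-1);m&=w
    n,l,s,_=cv2.connectedComponentsWithStats(m)
    return (l==1+np.argmax(s[1:,4])).astype(np.uint8)*255
S=8
def hullmask(pts,o,size):
    m=np.zeros((size*S,size*S),np.uint8)
    q=((pts-o+0.5)*S).astype(np.int32)
    cv2.fillConvexPoly(m,cv2.convexHull(q),1);return m
def fit(ps,masks,B,x0):
    ts=[]
    for m in masks:
        pts=cv2.findNonZero(m).reshape(-1,2);o=pts.min(0)-8;size=int((pts.max(0)-o).max()+9)
        sub=np.zeros((size,size),np.float32);sub[pts[:,1]-o[1],pts[:,0]-o[0]]=1
        big=cv2.resize(sub,None,fx=S,fy=S,interpolation=cv2.INTER_LINEAR)>.5
        h=cv2.convexHull(np.argwhere(big)[:,::-1].astype(np.int32));f=np.zeros(big.shape,np.uint8);cv2.fillConvexPoly(f,h,1)
        ts.append((o,size,f))
    def cost(v,which=None):
        c,s=np.cos(v[2]),np.sin(v[2]);X=B.copy();X[:,:2]=B[:,:2]@np.array([[c,s],[-s,c]])+v[:2]
        r=0
        for i,(p,(o,z,f)) in enumerate(zip(ps,ts)):
            if which in(None,i): r+=(hullmask(proj(p,X),o,z)!=f).sum()/f.sum()
        return r
    out=[]
    for w in [None]+list(range(len(ps))):
        r=min((minimize(cost,np.r_[x0,a],args=(w,),method='Nelder-Mead',options=dict(initial_simplex=np.r_[x0,a]+np.array([[0,0,0],[8,0,0],[0,8,0],[0,0,.2]]))) for a in np.arange(0,np.pi,np.pi/8)),key=lambda r:r.fun)
        out.append((np.round(r.x,2),round(r.fun,3)))
    return out
Y=([20,130,70],[35,255,255]);G=([45,80,30],[85,255,255]);BL=([100,120,40],[125,255,255])
E
python3 - <<'E'
from fit import *
ps=[snap('top'),snap('side')]
def run(n,col,B,cs,rs,x0):
    ms=[hsvmask(p,*col,c,r) for p,c,r in zip(ps,cs,rs)]
    print(n,[int((m>0).sum()) for m in ms],fit(ps,ms,B,x0))
run('bin',Y,box(91.5,51,0,60),[(326,250),(311,273)],[55,60],(556,20))
run('mat green',G,box(57,57,4,4),[(209,273),(219,208)],[40,40],(493,343))
run('handle',BL,box(12,12,75,125),[(460,264),(409,392)],[14,22],(512,-330))
b=[cv2.resize(p['img'][y:y+100,x:x+130],None,fx=3,fy=3,interpolation=cv2.INTER_CUBIC) for p,x,y in((ps[0],270,200),(ps[1],245,225),(ps[0],400,215),(ps[1],350,350))]
cv2.imwrite('pics/c1.png',np.vstack([np.hstack(b[:2]),np.hstack(b[2:])])[:,:,::-1])
E
```

```text
bin [1948, 3533] [(array([ 5.571e+02,  2.032e+01, -3.200e-01]), np.float64(0.043)), (array([ 5.5613e+02,  1.8820e+01, -3.2000e-01]), np.float64(0.026)), (array([557.61,  20.54,   2.83]), np.float64(0.012))]
mat green [1481, 1284] [(array([494.48, 344.63,   0.98]), np.float64(0.179)), (array([493.6 , 342.72,   0.98]), np.float64(0.087)), (array([494.92, 344.75,   1.03]), np.float64(0.089))]
handle [120, 356] [(array([ 516.67, -331.66,    1.6 ]), np.float64(0.284)), (array([ 517.03, -331.55,   -0.  ]), np.float64(0.086)), (array([ 5.1861e+02, -3.3180e+02,  2.2000e-01]), np.float64(0.158))]
```

View pics/c1.png

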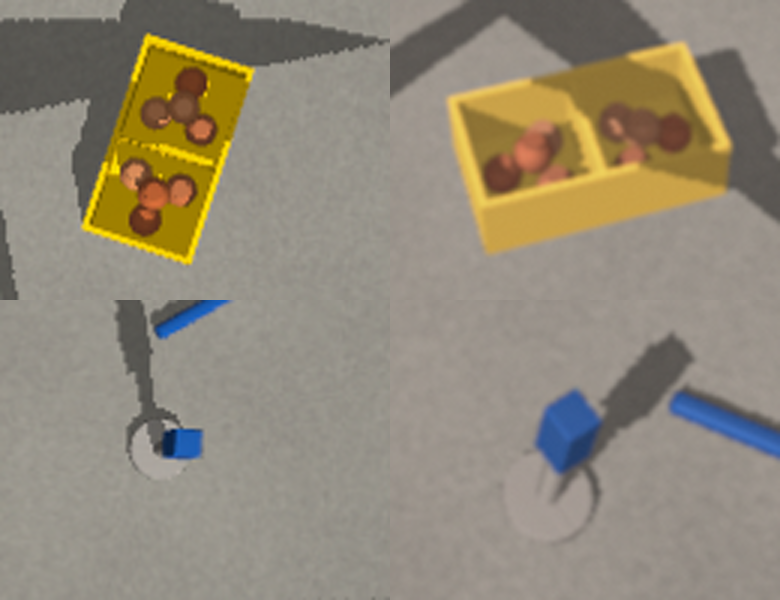

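The crop shows a heap of 3+1 in each cell (far about (331,236), near about (321,264) in the top image). The tamper stands upright, its block nearly square to the world axes. I'll refine the tamper and heap positions.

```bash
python3 - <<'E'
from fit import *
np.set_printoptions(precision=1,suppress=True)
ps=[snap('top'),snap('side')]
BL=([100,90,15],[130,255,255])
ms=[hsvmask(p,*BL,c,r) for p,c,r in zip(ps,[(460,264),(409,392)],[14,24])]
print('handle',[int((m>0).sum()) for m in ms],*fit(ps,ms,box(12,12,75,125),(517,-332)))
print('foot top',ray(ps[0],(452.7,264),10),'side',ray(ps[1],(350+549/3,350+195/3),10))
for n,uvt,uvs in(('far',(331,235.7),(245+642/3,225+128/3)),('near',(321,264.3),(245+532/3,225+152/3))):
    print(n,ray(ps[0],uvt,38),ray(ps[1],uvs,38))
E
```

```text
handle [124, 381] (array([ 516.9, -332.1,    0. ]), np.float64(0.198)) (array([ 516.9, -331.9,    1.6]), np.float64(0.064)) (array([ 518.6, -331.8,    0.1]), np.float64(0.113))
foot top [ 517.2 -331.2   10. ] side [ 714.1 -472.7   10. ]
far [593.1   4.8  38. ] [ 830.9 -162.8   38. ]
near [515.7  31.8  38. ] [ 749.4 -132.    38. ]
```

arm_command(deltas=[[0, 0, 0, -8.15], [0, 0, 0, -8.15], [0.035, 0, -0.035, 0], [0.035, 0, -0.035, 0], [0.035, 0, -0.035, 0]], claw=0)

```text
time: 1.8
tool_pos: [252.7, 398.0, 234.7]
tcp_rot: [-1.571, -0.0, 0.002]
contact_force: [1.0, 1.0, -0.2]
grip_width: 91.6
```

arm_command(deltas=[[0.035, 0, -0.035, 0], [0.035, 0, -0.035, 0], [0.035, 0, -0.035, 0], [0.035, 0, -0.035, 0], [0.035, 0, -0.035, 0]])

```text
time: 2.3
tool_pos: [428.4, 222.5, 235.0]
tcp_rot: [-1.57, -0.001, 0.001]
contact_force: [0.7, 1.2, 0.1]
grip_width: 92.0
```

arm_command(deltas=[[0.035, 0, -0.035, 0], [0.035, 0, -0.035, 0], [0.002, 0, -0.048, 0], [0.002, 0, -0.048, 0], [0.002, 0, -0.048, 0]])

```text
time: 2.8
tool_pos: [503.3, 8.4, 234.6]
tcp_rot: [-1.571, 0.0, 0.001]
contact_force: [1.5, 0.3, -0.9]
grip_width: 92.2
```

arm_command(deltas=[[0.002, 0, -0.048, 0], [0.002, 0, -0.048, 0], [0.002, 0, -0.048, 0], [0.002, 0, -0.048, 0], [0.002, 0, -0.048, 0]])

```text
time: 3.3
tool_pos: [513.3, -231.8, 234.8]
tcp_rot: [-1.571, -0.0, 0.001]
contact_force: [1.0, 0.9, 1.0]
grip_width: 91.7
```

arm_command(deltas=[[0.002, 0, -0.048, 0], [0.002, 0, -0.048, 0], [0, 0.02, -0.004, 0], [0, 0, 0, 0]])

```text
time: 3.7
tool_pos: [516.1, -330.5, 211.7]
tcp_rot: [-1.567, 0.004, -0.002]
contact_force: [-0.0, 1.2, -0.7]
grip_width: 91.4
```

```bash
python3 - <<'E'
from h import *
p=snap('top');q=snap('side')
b=[cv2.resize(a['img'][y:y+130,x:x+130],None,fx=3,fy=3,interpolation=cv2.INTER_CUBIC) for a,x,y in((p,390,200),(q,340,320))]
cv2.imwrite('pics/c2.png',np.hstack(b)[:,:,::-1]);o=bot.get_obs();print(o['tool_pos'],o['time'])
E
```

```text
[ 517.35532145 -329.06223216  214.46569849] 3.8
```

View pics/c2.png

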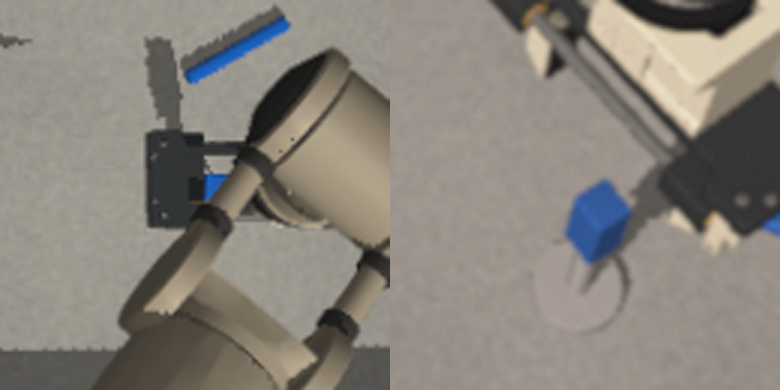

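The block sits between the open fingers (left part, about (215,185)). The arm lines up with it, so I descend.

arm_command(deltas=[[0, 0.04, -0.002, 0], [0, 0.04, 0, 0], [0, 0.03, 0, 0], [0, 0.015, 0, 0], [0, 0, 0, 0]])

```text
time: 4.3
tool_pos: [517.2, -329.7, 88.5]
tcp_rot: [-1.568, 0.003, 0.003]
contact_force: [-0.1, 0.3, 0.1]
grip_width: 91.9
```

arm_command(deltas=[[0, 0, 0, 0], [0, 0, 0, 0], [0, 0, 0, 0], [0, 0, 0, 0], [0, 0, 0, 0]], claw=255)

```text
time: 4.8
tool_pos: [517.7, -331.9, 90.2]
tcp_rot: [-1.571, -0.001, 0.001]
contact_force: [-0.5, -0.1, 0.5]
grip_width: 56.5
```

arm_command(deltas=[[0, 0, 0, 0], [0, 0, 0, 0], [0, 0, 0, 0]])

```text
time: 5.1
tool_pos: [517.5, -331.7, 89.6]
tcp_rot: [-1.571, 0.0, 0.001]
contact_force: [0.5, -0.3, -0.2]
grip_width: 32.6
```

arm_command(deltas=[[0, 0, 0, 0], [0, 0, 0, 0], [0, 0, 0, 0]])

```text
time: 5.4
tool_pos: [517.5, -331.8, 89.6]
tcp_rot: [-1.571, 0.0, 0.001]
contact_force: [-0.2, -0.3, -0.9]
grip_width: 24.2
```

arm_command(deltas=[[0, -0.02, 0, 0], [0, -0.04, 0, 0], [0, -0.04, 0, 0], [0, 0, 0, 0]])

```text
time: 5.8
tool_pos: [519.7, -333.4, 195.4]
tcp_rot: [-1.577, -0.008, 0.001]
contact_force: [1.5, -0.9, -3.5]
grip_width: 24.2
```

```bash
python3 - <<'E'
from h import *
p=snap('top');q=snap('side')
b=[cv2.resize(a['img'][y:y+130,x:x+130],None,fx=3,fy=3,interpolation=cv2.INTER_CUBIC) for a,x,y in((p,390,200),(q,340,320))]
cv2.imwrite('pics/c3.png',np.hstack(b)[:,:,::-1]);o=bot.get_obs();print(o['tool_pos'],o['time'],o['contact_force'],o['grip_width'])
E
```

```text
[ 517.44909292 -331.56302056  189.65851024] 5.9 [-0.49810105  0.52318398 -4.13400749] 23.96039694209162
```

View pics/c3.png

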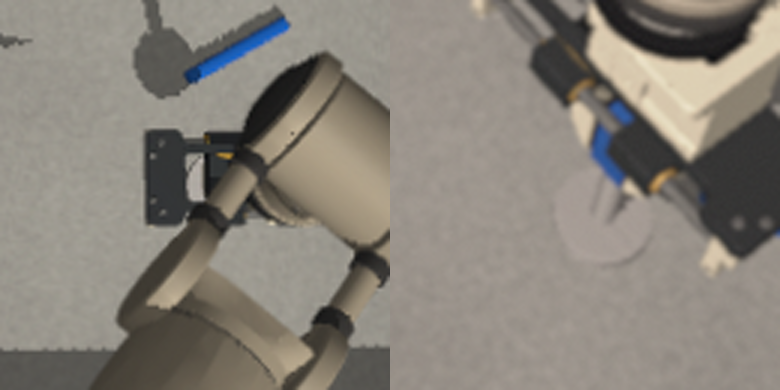

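Tamper is gripped (24 mm opening), upright, foot 100 mm up. Moving over the far cell.

arm_command(deltas=[[0.011, 0, 0.048, 0], [0.011, 0, 0.048, 0], [0.011, 0, 0.048, 0], [0.011, 0, 0.048, 0], [0.011, 0, 0.048, 0]])

```text
time: 6.4
tool_pos: [571.2, -89.4, 187.0]
tcp_rot: [-1.569, 0.005, 0.0]
contact_force: [0.3, -0.7, -3.1]
grip_width: 23.8
```

arm_command(deltas=[[0.011, 0, 0.048, 0], [0.0125, 0, 0.049, 0], [0, 0, 0, 0], [0, 0, 0, 0]])

```text
time: 6.8
tool_pos: [594.5, 6.2, 187.2]
tcp_rot: [-1.571, 0.005, 0.004]
contact_force: [-0.0, -0.1, -3.5]
grip_width: 24.0
```

```bash
python3 - <<'E'
from h import *
p=snap('top');q=snap('side')
b=[cv2.resize(a['img'][y:y+130,x:x+130],None,fx=3,fy=3,interpolation=cv2.INTER_CUBIC) for a,x,y in((p,260,180),(q,245,200))]
cv2.imwrite('pics/c4.png',np.hstack(b)[:,:,::-1]);o=bot.get_obs();print(o['tool_pos'],o['time'],o['contact_force'],o['grip_width'])
E
```

```text
[594.76792051   4.06089131 188.05319599] 6.9 [ 0.38838857  0.06547835 -3.73063062] 23.812967649337907
```

View pics/c4.png

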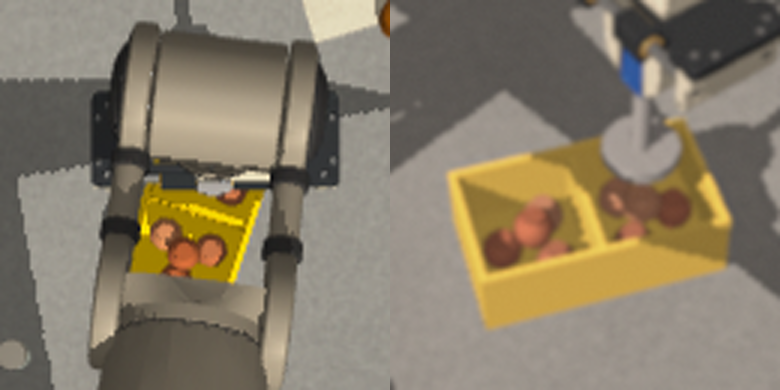

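The side view shows the foot over the far heap, centred at about (640,150). I lower it to just above the heap.

arm_command(deltas=[[0, 0.02, 0, 0], [0, 0.02, 0, 0], [0, 0.003, 0, 0], [0, 0, 0, 0]])

```text
time: 7.3
tool_pos: [595.1, 3.6, 146.0]
tcp_rot: [-1.571, 0.002, -0.001]
contact_force: [0.1, 0.4, -2.9]
grip_width: 23.8
```

arm_command(deltas=[[0, 0.003, 0, 0], [0, 0.003, 0, 0], [0, 0.003, 0, 0], [0, 0, 0, 0]])

```text
time: 7.7
tool_pos: [595.5, 4.8, 137.5]
tcp_rot: [-1.571, 0.0, 0.001]
contact_force: [0.2, 0.2, -4.2]
grip_width: 23.9
```

arm_command(deltas=[[0, 0.002, 0, 0], [0, 0.002, 0, 0], [0, 0.002, 0, 0], [0, 0, 0, 0]])

```text
time: 8.1
tool_pos: [595.5, 4.9, 131.3]
tcp_rot: [-1.571, 0.001, 0.001]
contact_force: [-1.3, -0.8, -3.6]
grip_width: 23.5
```

arm_command(deltas=[[0, 0.002, 0, 0], [0, 0.002, 0, 0], [0, 0.001, 0, 0], [0, 0, 0, 0]])

```text
time: 8.5
tool_pos: [595.6, 4.8, 126.5]
tcp_rot: [-1.571, 0.0, 0.001]
contact_force: [-0.1, -0.5, -3.9]
grip_width: 23.8
```

arm_command(deltas=[[0, 0.0008, 0, 0], [0, 0, 0, 0]])

```text
time: 8.7
tool_pos: [595.9, 4.8, 126.3]
tcp_rot: [-1.571, -0.001, 0.001]
contact_force: [-0.3, -0.5, -0.9]
grip_width: 23.6
```

arm_command(deltas=[[0, 0.001, 0, 0], [0, 0, 0, 0]])

```text
time: 8.9
tool_pos: [596.2, 4.8, 126.2]
tcp_rot: [-1.571, -0.002, 0.001]
contact_force: [-2.4, -0.0, 5.1]
grip_width: 23.9
```

arm_command(deltas=[[0, -0.01, 0, 0], [0, -0.03, 0, 0], [0, -0.03, 0, 0], [0, 0, 0, 0], [0, 0, 0, 0]])

```text
time: 9.4
tool_pos: [595.6, 4.8, 194.9]
tcp_rot: [-1.571, -0.001, 0.001]
contact_force: [-0.2, 0.0, -5.0]
grip_width: 24.2
```

```bash
python3 - <<'E'
from h import *
p=snap('top');q=snap('side')
b=[cv2.resize(a['img'][y:y+130,x:x+130],None,fx=3,fy=3,interpolation=cv2.INTER_CUBIC) for a,x,y in((p,260,180),(q,245,200))]
cv2.imwrite('pics/c5.png',np.hstack(b)[:,:,::-1]);o=bot.get_obs();print(o['tool_pos'],o['time'],o['contact_force'],o['grip_width'])
E
```

```text
[594.72814064   4.88911244 193.20321067] 9.5 [-0.03025776  0.73524231 -4.056726  ] 23.900960190384822
```

View pics/c5.png

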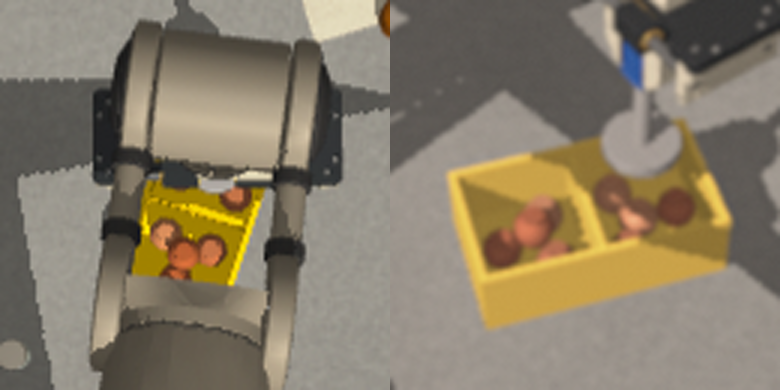

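The far heap has spread and looks level in the side view: its pellets are now at about (612,193), (635,215) and (675,205) in the crop. Final push met 9 N at foot height 36.5 mm. Next is the near cell.

arm_command(deltas=[[-0.04, 0, 0.014, 0], [-0.04, 0, 0.014, 0], [0, 0.02, 0, 0], [0, 0.028, 0, 0], [0, 0, 0, 0]])

```text
time: 10.0
tool_pos: [512.5, 33.1, 142.9]
tcp_rot: [-1.57, 0.009, 0.001]
contact_force: [-0.5, 0.4, -3.9]
grip_width: 23.7
```

arm_command(deltas=[[0, 0.003, 0, 0], [0, 0.003, 0, 0], [0, 0.003, 0, 0], [0, 0, 0, 0]])

```text
time: 10.4
tool_pos: [515.8, 32.7, 138.0]
tcp_rot: [-1.571, -0.0, 0.001]
contact_force: [0.2, 0.2, -4.1]
grip_width: 23.9
```

arm_command(deltas=[[0, 0.002, 0, 0], [0, 0.002, 0, 0], [0, 0.002, 0, 0], [0, 0, 0, 0]])

```text
time: 10.8
tool_pos: [515.5, 32.8, 131.6]
tcp_rot: [-1.571, 0.001, 0.001]
contact_force: [-0.3, -0.9, -4.5]
grip_width: 23.8
```

arm_command(deltas=[[0, 0.002, 0, 0], [0, 0.002, 0, 0], [0, 0.0015, 0, 0], [0, 0, 0, 0]])

```text
time: 11.2
tool_pos: [515.7, 32.7, 126.4]
tcp_rot: [-1.571, -0.0, 0.001]
contact_force: [0.2, -0.1, -4.7]
grip_width: 23.5
```

arm_command(deltas=[[0, 0.0015, 0, 0], [0, 0, 0, 0]])

```text
time: 11.4
tool_pos: [516.2, 32.6, 126.1]
tcp_rot: [-1.571, -0.002, 0.001]
contact_force: [-2.4, 0.2, 5.9]
grip_width: 23.8
```

arm_command(deltas=[[0, -0.01, 0, 0], [0, -0.03, 0, 0], [0, -0.035, 0, 0], [-0.003, 0, 0.044, 0], [-0.003, 0, 0.044, 0]])

```text
time: 11.9
tool_pos: [510.4, 120.9, 201.7]
tcp_rot: [-1.57, -0.003, -0.003]
contact_force: [0.3, 1.0, -4.5]
grip_width: 23.9
```

arm_command(deltas=[[-0.003, 0, 0.045, 0], [-0.003, 0, 0.045, 0], [-0.003, 0, 0.045, 0], [0, 0, 0, 0], [0, 0, 0, 0]])

```text
time: 12.4
tool_pos: [500.0, 256.5, 199.9]
tcp_rot: [-1.571, 0.0, 0.003]
contact_force: [0.1, 0.8, -3.5]
grip_width: 23.9
```

```bash
python3 - <<'E'
from h import *
np.set_printoptions(precision=1,suppress=True)
p=snap('top');q=snap('side')
b=[cv2.resize(a['img'][y:y+130,x:x+130],None,fx=3,fy=3,interpolation=cv2.INTER_CUBIC) for a,x,y in((p,260,180),(q,245,200))]
cv2.imwrite('pics/c6.png',np.hstack(b)[:,:,::-1]);o=bot.get_obs();print(o['tool_pos'],o['time'],o['contact_force'],o['grip_width'])
E
```

```text
[500.5 254.9 199.9] 12.5 [ 0.8 -0.6 -4. ] 24.285602820388178
```

View pics/c6.png

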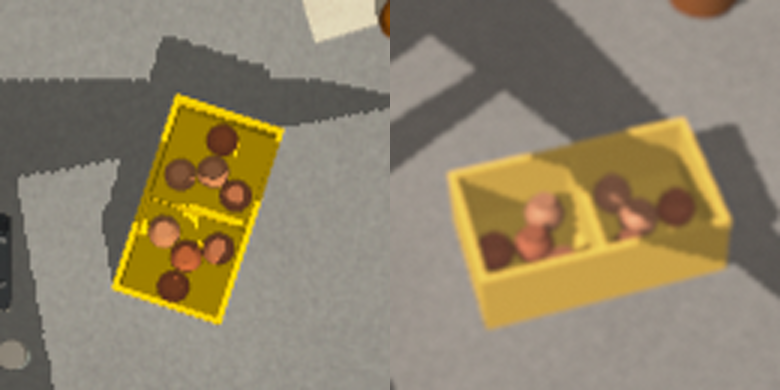

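Both cells show four spread-out discs: far at crop (222,138), (181,174), (212,172), (235,193), near at (164,232), (186,255), (218,248), (173,286). I triangulate heights to confirm they are level.

```bash
python3 - <<'E'
from fit import *
np.set_printoptions(precision=1,suppress=True)
p=snap('top');q=snap('side')
def un(a,uv): return cv2.undistortPoints(np.array([[uv]],float),a['camera_matrix'],a['dist_coeffs']).reshape(2,1)
for t,s in(((222,138),(675,206)),((181,174),(612,193)),((212,172),(635,215)),((164,232),(543,210)),((186,255),(534,241)),((173,286),(495,250))):
    t=(260+(t[0]-1)/3,180+(t[1]-1)/3); s=(245+(s[0]-391)/3,200+(s[1]-1)/3)
    X=cv2.triangulatePoints(np.array(p['world_to_cam'])[:3],np.array(q['world_to_cam'])[:3],un(p,t),un(q,s)).ravel()
    print(X[:3]/X[3])
o=bot.get_obs();print(o['tool_pos'])
img=q['img'][130:280,150:320];cv2.imwrite('pics/c7.png',cv2.resize(img,None,fx=4,fy=4,interpolation=cv2.INTER_CUBIC)[:,:,::-1])
E
```

```text
[621.7  -2.4  22.9]
[589.2  34.6  24. ]
[590.6   6.5  25.8]
[536.5  49.8  26.6]
[515.6  29.9  26.3]
[488.2  41.4  24. ]
[500.8 254.5 200. ]
```

View pics/c7.png

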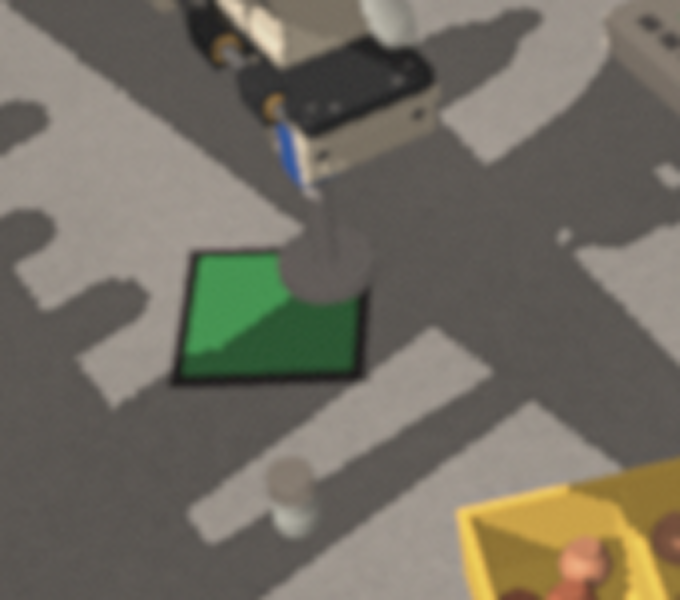

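Heights relative to each other are level within about 2 mm (a heaped pellet would read 10 mm higher). Now over the mat, which shows clearly at (275,315) in this crop, with the foot about 90 mm to its right.

arm_command(deltas=[[-0.003, 0, 0.045, 0], [-0.0035, 0, 0.044, 0], [0, 0.03, 0, 0], [0, 0.04, 0, 0], [0, 0.02, 0, 0]])

```text
time: 13.1
tool_pos: [492.8, 343.1, 106.8]
tcp_rot: [-1.573, 0.004, -0.0]
contact_force: [-0.7, -0.8, -5.0]
grip_width: 23.9
```

arm_command(deltas=[[0, 0.008, 0, 0], [0, 0.004, 0, 0], [0, 0, 0, 0], [0, 0, 0, 0]])

```text
time: 13.5
tool_pos: [495.0, 344.9, 99.4]
tcp_rot: [-1.569, -0.002, 0.0]
contact_force: [-0.3, -0.0, -3.6]
grip_width: 23.8
```

arm_command(deltas=[[0, 0.002, 0, 0], [0, 0, 0, 0], [0, 0, 0, 0]])

```text
time: 13.8
tool_pos: [494.0, 344.8, 96.3]
tcp_rot: [-1.57, -0.001, 0.001]
contact_force: [-0.1, -0.5, -4.5]
grip_width: 23.9
```

arm_command(deltas=[[0, 0.001, 0, 0], [0, 0, 0, 0]])

```text
time: 14.0
tool_pos: [493.9, 344.7, 94.9]
tcp_rot: [-1.571, 0.0, 0.001]
contact_force: [-0.9, -0.1, -3.3]
grip_width: 24.0
```

arm_command(deltas=[[0, 0.0008, 0, 0], [0, 0, 0, 0]])

```text
time: 14.2
tool_pos: [494.0, 344.8, 94.6]
tcp_rot: [-1.571, -0.0, 0.001]
contact_force: [-0.5, -0.6, 0.4]
grip_width: 23.9
```

arm_command(deltas=[[0, 0.0006, 0, 0], [0, 0, 0, 0], [0, 0, 0, 0]])

```text
time: 14.5
tool_pos: [494.0, 344.8, 94.5]
tcp_rot: [-1.57, -0.001, 0.001]
contact_force: [-3.6, -1.8, 5.7]
grip_width: 23.8
```

Contact with the mat comes at TCP 94.6, so the foot lies 0–1 mm lower than assumed and tamped at about 36 mm, as wanted. I ease off and release.

arm_command(deltas=[[0, -0.0008, 0, 0], [0, 0, 0, 0]])

```text
time: 14.7
tool_pos: [494.0, 344.8, 94.6]
tcp_rot: [-1.571, -0.0, 0.001]
contact_force: [-1.8, -0.3, 1.0]
grip_width: 23.6
```

arm_command(deltas=[[0, 0, 0, 0], [0, 0, 0, 0], [0, 0, 0, 0], [0, 0, 0, 0], [0, 0, 0, 0]], claw=0)

```text
time: 15.2
tool_pos: [494.0, 344.7, 94.3]
tcp_rot: [-1.571, -0.0, 0.001]
contact_force: [-1.6, -0.4, -1.4]
grip_width: 59.5
```

arm_command(deltas=[[0, 0, 0, 0], [0, 0, 0, 0], [0, 0, 0, 0], [0, 0, 0, 0], [0, 0, 0, 0]])

```text
time: 15.7
tool_pos: [494.0, 344.7, 94.4]
tcp_rot: [-1.571, -0.0, 0.001]
contact_force: [0.5, 0.3, -0.3]
grip_width: 91.1
```

arm_command(deltas=[[0, -0.04, 0, 0], [0, -0.05, 0, 0], [0, -0.05, 0, 0], [-0.035, 0, 0.02, 0], [-0.035, 0, 0.03, 0]])

```text
time: 16.2
tool_pos: [424.5, 394.4, 236.4]
tcp_rot: [-1.569, -0.003, -0.003]
contact_force: [-0.2, 1.0, -0.6]
grip_width: 92.0
```

arm_command(deltas=[[-0.035, 0, 0.03, 0], [-0.035, 0, 0.03, 0], [-0.035, 0, 0.03, 0], [0, 0, 0, 0], [0, 0, 0, 0]])

```text
time: 16.7
tool_pos: [318.1, 485.0, 234.3]
tcp_rot: [-1.571, -0.0, 0.003]
contact_force: [-0.4, 0.1, -0.2]
grip_width: 92.1
```

```bash
python3 - <<'E'
from h import *
p=snap('top');q=snap('side')
b=[cv2.resize(p['img'][200:330,160:360],(400,260),interpolation=cv2.INTER_CUBIC),cv2.resize(q['img'][130:320,170:370],(400,380),interpolation=cv2.INTER_CUBIC)]
b[0]=cv2.copyMakeBorder(b[0],0,120,0,0,cv2.BORDER_CONSTANT)
cv2.imwrite('pics/c8.png',np.hstack(b)[:,:,::-1]);o=bot.get_obs();print(o['tool_pos'],o['time'],o['contact_force'])
E
```

```text
[319.63569041 483.98733128 234.29432216] 16.8 [-7.40090436e-04 -8.40797789e-01  7.69948971e-02]
```

View pics/c8.png

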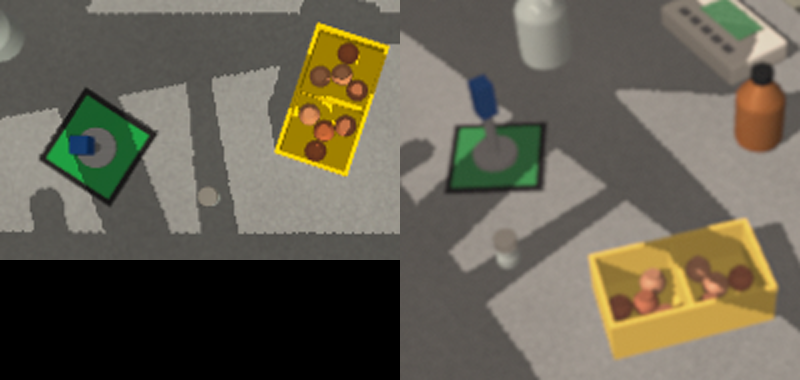

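The tamper stands upright in the middle of the mat, its foot at about (97,147) in the top crop. All eight pellets lie spread in the bin, the vial and the bottles in view are undisturbed, and the arm is clear. Handing in.

```bash
python3 -c "
from plant import job
print(job.close_job())"
```

```text
the job is handed in; nothing more can be done
None
```

I pressed both heaps down with the tamper, stood it on the green mat, let go and moved the arm clear. I handed the job in at about 17 s of the 58 s allowed; the hand-in gives no verdict.

- **Pellets:** each final press met about 9–10 N with the foot at roughly 36 mm. The last pictures show four spread-out pellets in each cell.
- **Pellet heights:** triangulated centres for the six pellets visible in both views read 23–27 mm. A known floor pellet sits at 20–21 mm, so I took a bias of about 3 mm plus a couple of millimetres of scatter. On face value, three of the six read above the 25 mm limit and a fourth, at 25.8 mm, was also over. I relied on the foot height and force for level, because a heaped pellet would read about 10 mm higher.
- **Low force while sinking:** the force readings taken between moves showed almost nothing until the foot was near its final height.
- **Tamper:** it stands upright near the middle of the mat. Contact with the mat came about 1 mm higher than expected, so the tamping depth was if anything slightly deeper than computed.
- **Other objects:** the vial and the bottles in the last view looked unmoved. I did not look at the small bottle or the marker again after the tamper had been carried off, but the arm stayed well above them.

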